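Find the tight spot of a plating turntable and park it under the brake

TASK

With its brake on, the plating turntable drags at one place in every turn, where the hidden brake band has a high spot. Swing the brake arm in all the way to its stop so that the shoe bears on the band, then push the plate round by its peg, feel where it drags hardest, and leave it standing with that tight spot squarely under the brake shoe and the brake still on, ready for the fitter to dress it. Leave the petri dish, the cup and the tape roll beside it where they are.

Things in the scene. Friction and masses are not known exactly. Their poses are not given: they have to be found in the camera images.
- turntable_foot: The fixed white foot of the turntable, 180 mm across, with an apron on its -y side; bolted down. Origin on the turning axis at worktop height, z up. In its frame the brake shoe lies at (0, -80) mm.
- turntable: Round aluminium plate, 190 mm across, top 50 mm above the worktop; origin on the turning axis at worktop height, +y points to the peg; three lugs 4 mm high stand 52 mm from the axis. The round brake band (radius 80 mm) is fixed under it, out of sight; somewhere on it is the high spot, a smooth swell 2 mm high, about 40 mm long, whose place differs every time.
- spin (a joint): Angle of the plate, rad, anticlockwise from above, no stops; 0 when the peg points along the foot's +y, away from the shoe. Brake off it turns with about 0.6 N at the peg; brake on with about 2 N, and about 10 N as the high spot passes the shoe, rising and falling over about 0.25 rad either side of the tightest point. It stays where it is left.
- peg (a point): The black upright peg on the plate, 72 mm from the turning axis, 50 to 86 mm above the worktop; from 59 mm up it is a sleeve 19 mm across that revolves freely, like a crank handle; the point is in its middle 70 mm up.
- brake_arm: Flat steel arm 150 mm long on the apron, turning about an upright pin; origin on the pin at worktop height, at (65, -105) mm in the foot's frame; the arm runs along its own -x. It carries the sprung rubber shoe, 34 mm long, 65 mm from the pin, which faces the band under the plate and yields outwards up to 6 mm (5 N per mm).
- brake_swing (a joint): Swing of the brake arm, rad: 0 = out, brake off; 0.30 = in against its stop, shoe on the band (arm parallel to the foot's x axis). A stiff friction pin: it takes about 7 N at the knob and stays where it is left.
- brake_knob (a point): The black upright knob at the free end of the brake arm, 20 mm across, 133 mm from the pin, 46 to 80 mm above the worktop; the point is in its middle 63 mm up. Pushed towards the foot's +y it swings the brake in.
- dish: Bystander: covered petri dish, 95 mm across, 16 mm high, on the worktop; origin under its centre.
- red_cup: Bystander: sample cup with a red lid, 58 mm across, 72 mm high; origin under its centre.
- tape: Bystander: roll of tape lying flat, 100 mm across, 25 mm high; origin under its centre.

How it is judged (in metres and radians):
On the way, in this order (a step that is already met when the one before it is completed fails the run):
1. the brake arm is in against its stop (value of joint brake_swing above 0.292 rad), for 0.2 s.
2. the high spot is under the shoe (the shoe presses on the band with more than 6 N) (contact force between brake_arm and turntable above 6 N), for 0.1 s.
At the end, for the whole second after the job is handed in: The brake arm is in against its stop (within 0.008 rad), the plate stands still and the high spot is under the shoe, which then presses on the band with more than 6 N (about 9 N when square on, 1.2 N elsewhere; this means within about 0.14 rad of the tightest point) (value of joint brake_swing above 0.292 rad and contact force between brake_arm and turntable above 6 N and velocity of joint spin between -0.02 and 0.02 rad/s); the robot touches nothing.
It fails at once if the petri dish is shifted more than 15 mm (distance of dish from where it was at the start of the episode above 0.015 m).
It fails at once if the cup is shifted more than 15 mm (distance of red_cup from where it was at the start of the episode above 0.015 m).
It fails at once if the tape roll is shifted more than 15 mm (distance of tape from where it was at the start of the episode above 0.015 m).
It also fails if it takes over 72 s, if anything falls off the work surface, if the arm or the gripper's body presses on something with over 40 N, if the wrist force passes 120 N, or if a joint passes its speed limit or range.

ROBOT

A 6-joint arm with a two-finger parallel gripper is mounted at the origin on a cart in front of the work surface, level with it; the furniture and walls round the work are solid. World frame = base frame: x ahead of the robot, y to its left, z up, the work surface at z = 0. Lengths are in m, angles in degrees, forces in N, time in s.
With the tool pointing down it reaches from about 0.35 to 0.875 m from the base axis. Payload 4.2 kg.
Tool frame: the origin (TCP) lies midway between the tips of the shut fingers; the grasp point (between the pads) lies 19 mm behind it (r.pinch_z is the distance from the TCP to the grasp point, in m); z points along the fingers, y is the line along which they close (so a half turn about z gives the same grasp; the last joint's range is limited). The gripper opens to 87 mm and grips with 3 to 60 N. Pads are 19 mm wide; open, the fingers measure 117 mm over their backs; the gripper's body (75 mm by 190 mm) begins 51 mm behind the grasp point.
Start: joints at [-58.178, 22.042, 0.453, 0, -68.411, -14.817], TCP at [0.183, -0.598, 0.223] pointing down, gripper open.
Joint ranges: [-179.83, 179.83], [-69.29, 118.12], [-61.27, 80.66], [-181.25, 117.63], [-171.15, -9.14], [-177.46, 177.46]. Speed limits (degrees/s): [159.86, 159.86, 180, 180, 180, 180].

INTERFACE

Orientations are given as a 3x3 rotation matrix whose columns are the frame's x, y, z axes.
In Python, from station import r, imaging, models gives the robot as it stands. The module is installed in compiled form; this text tells all that it offers.
- The arm moves only by the tool apply_moves, never from a script. Its argument "moves" is a list of rows, each a list of 2 entries, a list of its own where there are three numbers: the shift along the tool's x, y, z in m, then the turn about the tool's z in degrees. A call has 1 to 5 rows; each row shifts and turns the commanded pose from where the row before left it, along the tool's axes as they then stand; what a row does not reach is not made up. A row lasts 1/12 s, in which the tool goes at most 41.7 mm and 7.16 degrees, less where a joint would pass 70% of its speed; a pose out of reach is approached as far as the arm can. A call is refused whole if a number of a shift passes 0.0417 or a number of a turn 7.16, either way. A call with a gripper value outside its range is refused whole. "hand" is the finger opening in m, from 0 to 0.087, set as the call begins (left out, the last holds). The fingers move at their own pace and stop on an object; the grip force is fixed at half the most. Time passes only in rows, so rows that do not move let the fingers close. It gives the time, the measured TCP pose, the force, the opening and the grip force at its end, in the units of the state.
- r.sense(): the state, without advancing time (a new reading comes with each control period).
- imaging.capture(name): name is "scene" or "top"; returns a dict with "frame" (400x640x3 uint8, blue, green, red), "intrinsics" (3x3 intrinsics, pixels), "dist" ([k1, k2, p1, p2, k3] as OpenCV has them; the pictures are not rectified), "eye" and "orientation" of the camera in the world. Camera axes: x right, y down, z forward; pixel columns grow to the right and rows downward; lengths in m; the calibration is good to about 2 mm. A picture is of the moment at which its call begins. There is no depth.
- r.finish_job(): hands the job in; it is judged then, once.
Trained networks look in a picture, given as the dict that the camera call returned (one of the last four; its "shot" number tells which), for a name from the list of things; names that differ only in an ending like _2 or _b are one class to them, and where a whole thing is asked for, a point or a joint stands for the part that bears it (a point fixed in the world has none). Each returns a list of dicts, best first, with "confidence" (0 to 1); they miss things now and then, are a little off and sometimes report something else, mostly with a low value. They report only what shows in the picture. A call takes as long as a camera call.
- models.cut_out(picture, target): "region" (400x640 bool, what is visible of it) and "extent" ([left, top, width, height] as shares, 0 to 1, of the picture: columns of its width, rows of its height, round what is visible of it).
- models.place_of(picture, target): "at" ([column, row] as shares, 0 to 1, of the picture: columns of its width, rows of its height: a listed point, or the origin of a listed thing).
The state is a dict: "time_s": time; "joints": joint angles; "joint_velocities": joint speeds; "effort": joint torques, N m; "tcp_pos": TCP position; "ee_rot": TCP orientation; "wrist_force": force on the tool from outside, world axes, zero at the start; "moment": the same for the moment, N m; "gripper_width": opening from 0.0 (shut) to 1.0 (fully open); "gripper_force": force on a finger pad.
Only numpy, scipy, OpenCV 4.12 (cv2) and the standard library are available. Lean on these libraries where they do the work, as an engineer would, in place of code of your own. Each camera call takes 0.05 s, during which the arm holds its last target. There are 200 camera calls.

## Working session

There is one attempt and no reset: what is moved stays moved. The work goes in short steps, Python scripts to look and compute and a tool call to move; the robot and the scene stay as the last step left them, time stands still between calls to the robot, and variables do not carry over. Pictures are saved under pics/ and viewed, at most 10 in all, crops included, and the job is handed in when it is done.

Besides the shell and the picture viewer there is one more tool, called after "Request:" by a JSON object that holds its "op" and its "data". apply_moves: Moves the arm, as the interface text tells. Its arguments: {"type":"object","properties":{"moves":{"type":"array"},"hand":{"type":"number"}},"required":["moves"]}

```bash
mkdir -p pics
cat > h.py <<'E'
import numpy as np, cv2
from station import r, imaging, models
def ray(p,at):
    uv=np.array([[[at[0]*640,at[1]*400]]],float)
    n=cv2.undistortPoints(uv,np.array(p["intrinsics"],float),np.array(p["dist"],float))[0,0]
    return np.array(p["eye"],float), np.array(p["orientation"])@np.array([n[0],n[1],1.])
def onz(p,at,z):
    e,d=ray(p,at); return (e+d*(z-e[2])/d[2])
Z=dict(turntable_foot=0,turntable=0,peg=.07,brake_arm=0,brake_knob=.063,dish=0,red_cup=0,tape=0)
E
cat > look.py <<'E'
from h import *
import sys
for c in ("top","scene"):
    p=imaging.capture(c); cv2.imwrite(f"pics/{c}{sys.argv[1]}.png",p["frame"])
    for n,z in Z.items():
        for q in models.place_of(p,n)[:2]:
            print(c,n,round(q["confidence"],2),np.round(np.array(q["at"])*[640,400],1),onz(p,q["at"],z)[:2].round(4))
s=r.sense();print(s["time_s"],s["tcp_pos"],s["ee_rot"],s["wrist_force"])
E
python3 look.py 0
```

```text
top turntable_foot 0.63 [376.6 200.5] [ 0.5795 -0.0623]
top turntable 0.96 [378.8 199.5] [ 0.5819 -0.0681]
top turntable 0.22 [307.5 211.2] [0.555  0.1169]
top peg 0.94 [355.8 205.1] [ 0.5573 -0.0036]
top peg 0.22 [378.7 198.5] [ 0.5722 -0.059 ]
top brake_arm 0.84 [411.9 169.8] [ 0.6592 -0.1579]
top brake_arm 0.42 [316.4 263.7] [0.4205 0.0956]
top brake_knob 0.72 [444.6 211.1] [ 0.5396 -0.2166]
top dish 0.57 [306.5 211.5] [0.5543 0.1196]
top dish 0.19 [318.7 157.7] [0.6977 0.0859]
top red_cup 0.92 [315.3 156.3] [0.7017 0.0948]
top tape 0.88 [319.5 260.1] [0.4294 0.0877]
scene turntable_foot 0.71 [330.7 197.5] [ 0.5887 -0.066 ]
scene turntable 0.67 [332.8 196.8] [ 0.5854 -0.072 ]
scene brake_knob 0.5 [368.2 158.6] [ 0.5421 -0.2084]
scene dish 0.91 [315. 233.] [0.5498 0.1005]
scene dish 0.67 [332.4 185.5] [ 0.6138 -0.1307]
scene red_cup 0.89 [263.6 213.1] [0.7024 0.0768]
scene tape 0.58 [367.  242.4] [0.4318 0.0841]
0.9 [ 0.18280698 -0.59764356  0.22255517] [[-9.56277701e-01 -2.92460181e-01  2.40042700e-05]
 [-2.92460182e-01  9.56277701e-01 -7.20612783e-06]
 [-2.08472427e-05 -1.39113525e-05 -1.00000000e+00]] [-0.54757569  0.47100758 -0.24301059]
```

Run:
```python
import cv2
a=cv2.imread("pics/top0.png")[100:310,240:500];b=cv2.imread("pics/scene0.png")[100:310,220:480]
cv2.imwrite("pics/c0.png",cv2.resize(cv2.hconcat([a,b]),(800,323),interpolation=cv2.INTER_CUBIC))
```

```text
(no output)
```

View pics/c0.png

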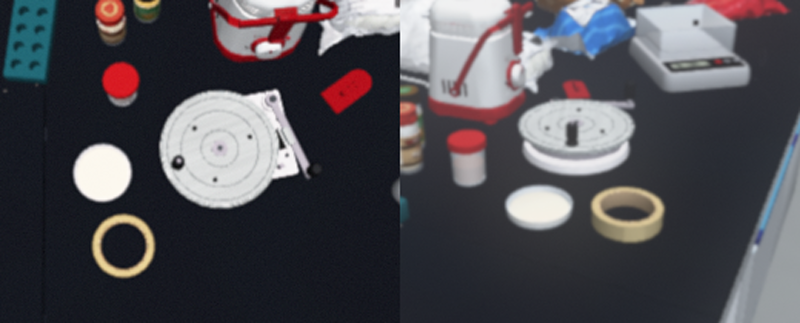

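The crop shows the plate (full-picture pixel about 380,197), with the peg at (356,205) on its left and the knob at (443,211) on its right. The dish, cup and tape are to the left, and there is a tall canister beyond the plate. The network positions agree with this. Next I'll refine the centre and yaw.

Run:
```python
from h import *
p=imaging.capture("top")
m=models.cut_out(p,"turntable")[0]["region"].astype(np.uint8)
c=max(cv2.findContours(m,0,cv2.CHAIN_APPROX_NONE)[0],key=cv2.contourArea)[:,0]
P=np.array([onz(p,(u+.5)/[640,400],.05)[:2] for u in c])
k=cv2.minEnclosingCircle((P*1000).astype(np.float32));print("circ",k)
e=cv2.fitEllipse((P*1000).astype(np.float32));print(e)
C=np.array(e[0])/1000
def F(name,z): return onz(p,models.place_of(p,name)[0]["at"],z)[:2]-C
for n,z,f in(("brake_arm",0,(65,-105)),("brake_knob",.063,(-62,-144.3)),("peg",.07,(0,72))):
    d=F(n,z);print(n,d.round(4),np.hypot(*d),np.degrees(np.arctan2(d[1],d[0])-np.arctan2(f[1],f[0])))
```

```text
circ ((579.9545288085938, -69.49394989013672), 95.0876235961914)
((579.6594848632812, -70.90777587890625), (184.17318725585938, 186.31419372558594), 75.83698272705078)
brake_arm [ 0.0818 -0.0922] 0.12321445704715045 9.811280163740895
brake_knob [-0.0382 -0.1458] 0.15073490397218325 8.563253086673463
peg [-0.0259  0.0671] 0.07191874382172767 21.149708839987504
```

Request:
{"op": "apply_moves", "data": {"hand": 0, "moves": [[[0, 0, 0], 7.0], [[0, 0, 0], 7.0], [[0, 0, 0], 3.0]]}}

```text
time_s: 1.4
tcp_pos: [0.1828, -0.5976, 0.2225]
ee_rot: [[-1.0, 0.005, -0.0], [0.005, 1.0, 0.0], [0.0, 0.0, -1.0]]
wrist_force: [-0.1, -0.4, -0.4]
gripper_width: 0.852
gripper_force: 0.0
```

Request:
{"op": "apply_moves", "data": {"moves": [[[-0.029, 0.027, 0], 0], [[-0.029, 0.027, 0], 0], [[-0.029, 0.027, 0], 0], [[-0.029, 0.027, 0], 0], [[-0.029, 0.027, 0], 0]]}}

```text
time_s: 1.82
tcp_pos: [0.3288, -0.4613, 0.2227]
ee_rot: [[-1.0, 0.0, 0.0], [0.0, 1.0, -0.0], [-0.0, -0.0, -1.0]]
wrist_force: [0.3, -0.5, -0.2]
gripper_width: 0.475
gripper_force: 0.0
```

Request:
{"op": "apply_moves", "data": {"moves": [[[-0.029, 0.027, 0], 0], [[-0.029, 0.027, 0], 0], [[-0.029, 0.027, 0], 0], [[-0.029, 0.027, 0], 0], [[-0.029, 0.027, 0], 0]]}}

```text
time_s: 2.23
tcp_pos: [0.474, -0.326, 0.2229]
ee_rot: [[-1.0, -0.0, 0.001], [-0.0, 1.0, -0.0], [-0.001, -0.0, -1.0]]
wrist_force: [-0.3, -0.5, -0.0]
gripper_width: 0.097
gripper_force: 0.0
```

Request:
{"op": "apply_moves", "data": {"moves": [[[-0.029, 0.027, 0], 0], [[-0.029, 0.027, 0], 0], [[0, 0, 0], 0], [[0, 0, 0], 0], [[0, 0, 0], 0]]}}

```text
time_s: 2.65
tcp_pos: [0.5307, -0.2734, 0.2224]
ee_rot: [[-1.0, -0.001, -0.001], [-0.001, 1.0, 0.0], [0.001, 0.0, -1.0]]
wrist_force: [-0.9, -0.4, -0.1]
gripper_width: 0.007
gripper_force: 0.0
```

Request:
{"op": "apply_moves", "data": {"moves": [[[-0.004, 0, 0.04], 0], [[0, 0, 0.04], 0], [[0, 0, 0.04], 0], [[0, 0, 0.035], 0], [[0, 0, 0.0125], 0]]}}

```text
time_s: 3.07
tcp_pos: [0.53, -0.2738, 0.0497]
ee_rot: [[-1.0, 0.004, -0.009], [0.004, 1.0, 0.003], [0.009, 0.003, -1.0]]
wrist_force: [-0.9, 0.0, 0.0]
gripper_width: 0.012
gripper_force: 0.0
```

Request:
{"op": "apply_moves", "data": {"moves": [[[0, 0.007, 0], 0], [[0, 0.005, 0], 0], [[0, 0.005, 0], 0], [[0, 0.005, 0], 0]]}}

```text
time_s: 3.4
tcp_pos: [0.536, -0.2517, 0.0573]
ee_rot: [[-1.0, 0.0, 0.004], [0.0, 1.0, -0.001], [-0.004, -0.001, -1.0]]
wrist_force: [-0.9, 0.3, 0.5]
gripper_width: 0.008
gripper_force: 0.0
```

```bash
python3 look.py 1 | grep -E "knob|peg|brake"
```

```text
top peg 0.89 [356.2 204. ] [ 0.56   -0.0048]
scene peg 0.58 [334.4 188.1] [0.5463 0.0051]
scene brake_arm 0.33 [312.7 235.4] [0.55   0.1114]
scene brake_knob 0.54 [366.9 154.8] [ 0.5548 -0.2321]
```

Request:
{"op": "apply_moves", "data": {"moves": [[[0, 0.004, 0], 0], [[0, 0.004, 0], 0], [[0, 0.004, 0], 0], [[0, 0, 0], 0]]}}

```text
time_s: 4.63
tcp_pos: [0.5347, -0.2388, 0.055]
ee_rot: [[-1.0, -0.001, -0.0], [-0.001, 1.0, 0.0], [0.0, 0.0, -1.0]]
wrist_force: [1.1, -0.2, 0.6]
gripper_width: 0.009
gripper_force: 0.0
```

Request:
{"op": "apply_moves", "data": {"moves": [[[0, 0.004, 0], 0], [[0, 0.004, 0], 0], [[0, 0.004, 0], 0]]}}

```text
time_s: 4.88
tcp_pos: [0.5329, -0.2289, 0.0551]
ee_rot: [[-1.0, -0.0, -0.004], [-0.0, 1.0, -0.002], [0.004, -0.002, -1.0]]
wrist_force: [-6.0, -11.7, 2.2]
gripper_width: 0.004
gripper_force: 5.1
```

Request:
{"op": "apply_moves", "data": {"moves": [[[0, 0.003, 0], 0], [[0, 0.003, 0], 0], [[0, 0.003, 0], 0]]}}

```text
time_s: 5.13
tcp_pos: [0.5304, -0.2205, 0.0549]
ee_rot: [[-1.0, 0.0, -0.009], [0.0, 1.0, -0.002], [0.009, -0.002, -1.0]]
wrist_force: [-8.1, -10.4, 2.3]
gripper_width: 0.003
gripper_force: 5.2
```

Request:
{"op": "apply_moves", "data": {"moves": [[[0, -0.006, 0], 0], [[0, -0.004, 0], 0], [[-0.007, 0, 0], 0], [[0, 0, 0], 0]]}}

```text
time_s: 5.47
tcp_pos: [0.5438, -0.2288, 0.0553]
ee_rot: [[-1.0, -0.0, 0.002], [-0.0, 1.0, -0.001], [-0.002, -0.001, -1.0]]
wrist_force: [0.8, -0.4, 0.8]
gripper_width: 0.003
gripper_force: 0.0
```

```bash
python3 look.py 2 | grep -E "knob|peg|brake|e-|[0-9]\]"
python3 - <<'E'
import cv2
a=cv2.imread("pics/top2.png")[130:270,340:480];b=cv2.imread("pics/scene2.png")[100:240,290:430]
cv2.imwrite("pics/c2.png",cv2.resize(cv2.hconcat([a,b]),(800,400),interpolation=cv2.INTER_CUBIC))
E
```

```text
top turntable_foot 0.8 [378.2 200. ] [ 0.5807 -0.0664]
top turntable 0.84 [381.8 199.8] [ 0.581  -0.0759]
top peg 0.64 [354.6 207.1] [ 0.5526 -0.0007]
top dish 0.67 [307.6 212.2] [0.5524 0.1168]
top red_cup 0.72 [318.6 157.4] [0.6985 0.0862]
top tape 0.84 [316.7 262. ] [0.4248 0.0949]
scene turntable_foot 0.6 [331.8 193.7] [ 0.5952 -0.0865]
scene turntable_foot 0.58 [332.  195.9] [ 0.5893 -0.0755]
scene turntable 0.69 [333.  198.2] [ 0.5818 -0.0653]
scene peg 0.98 [332.  184.2] [ 0.5599 -0.011 ]
scene brake_knob 0.57 [367.5 157.9] [ 0.5456 -0.2123]
scene dish 0.87 [313.1 237.5] [0.5454 0.1185]
scene tape 0.91 [364.5 241.6] [0.4377 0.0836]
6.3667 [ 0.54177983 -0.22863881  0.05507161] [[-9.99999997e-01 -5.32823375e-05  4.84422738e-05]
 [-5.32822888e-05  9.99999999e-01  1.00814633e-06]
 [-4.84423274e-05  1.00556521e-06 -9.99999999e-01]] [-0.01433902  0.25891675  0.3694038 ]
```

View pics/c2.png

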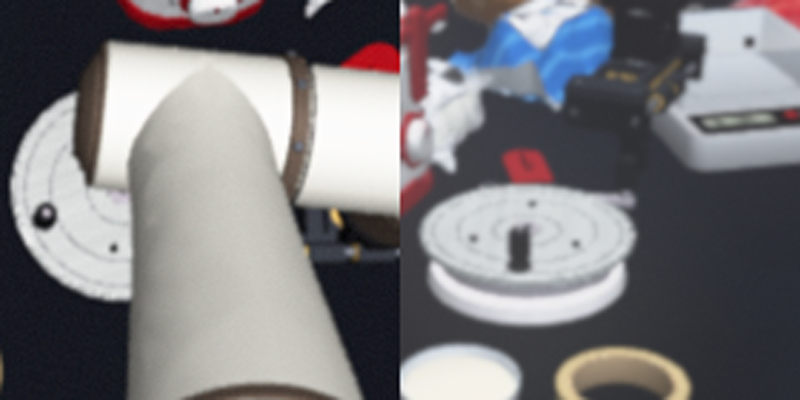

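The arm hides the knob in the top view. In the scene crop the fingers stand at the arm's free end, about (630,170). I'll carry on by force.

Request:
{"op": "apply_moves", "data": {"moves": [[[0, 0.005, 0], 0], [[0, 0.004, 0], 0], [[0, 0.003, 0], 0], [[0, 0.002, 0], 0]]}}

```text
time_s: 6.7
tcp_pos: [0.5402, -0.2156, 0.055]
ee_rot: [[-1.0, -0.001, -0.004], [-0.001, 1.0, -0.002], [0.004, -0.002, -1.0]]
wrist_force: [-2.9, -8.1, 0.7]
gripper_width: 0.004
gripper_force: 4.1
```

Request:
{"op": "apply_moves", "data": {"moves": [[[0, 0.002, 0], 0], [[0, 0.002, 0], 0], [[0, 0.002, 0], 0]]}}

```text
time_s: 6.95
tcp_pos: [0.5384, -0.2101, 0.0549]
ee_rot: [[-1.0, -0.0, -0.007], [-0.0, 1.0, -0.002], [0.007, -0.002, -1.0]]
wrist_force: [-6.9, -9.5, 3.3]
gripper_width: 0.004
gripper_force: 4.5
```

Request:
{"op": "apply_moves", "data": {"moves": [[[0.001, 0.002, 0], 0], [[0, 0.002, 0], 0], [[0, 0.002, 0], 0]]}}

```text
time_s: 7.2
tcp_pos: [0.537, -0.2045, 0.0549]
ee_rot: [[-1.0, -0.001, -0.008], [-0.001, 1.0, -0.002], [0.008, -0.002, -1.0]]
wrist_force: [-7.2, -19.2, 1.4]
gripper_width: 0.007
gripper_force: 9.4
```

Request:
{"op": "apply_moves", "data": {"moves": [[[0, 0.002, 0], 0], [[0, 0.002, 0], 0]]}}

```text
time_s: 7.37
tcp_pos: [0.537, -0.2041, 0.055]
ee_rot: [[-1.0, -0.002, -0.008], [-0.002, 1.0, -0.007], [0.008, -0.007, -1.0]]
wrist_force: [-6.3, -34.6, -3.7]
gripper_width: 0.005
gripper_force: 17.1
```

Request:
{"op": "apply_moves", "data": {"moves": [[[0, -0.01, 0], 0], [[0, -0.006, 0], 0], [[0, 0, -0.035], 0], [[0, 0, -0.035], 0], [[0, 0, -0.03], 0]]}}

```text
time_s: 7.78
tcp_pos: [0.5413, -0.2143, 0.1568]
ee_rot: [[-1.0, -0.001, 0.001], [-0.001, 1.0, -0.0], [-0.001, -0.0, -1.0]]
wrist_force: [0.2, -1.0, 0.2]
gripper_width: 0.007
gripper_force: 0.0
```

Request:
{"op": "apply_moves", "data": {"hand": 0.06, "moves": [[[-0.003, 0.04, 0], 0], [[-0.003, 0.04, 0], 0], [[-0.003, 0.04, 0], 0], [[-0.003, 0.04, 0], 0], [[-0.003, 0.04, 0], 0]]}}

```text
time_s: 8.2
tcp_pos: [0.5557, -0.012, 0.1555]
ee_rot: [[-1.0, -0.0, 0.001], [-0.0, 1.0, 0.001], [-0.001, 0.001, -1.0]]
wrist_force: [0.5, 0.4, -0.2]
gripper_width: 0.3
gripper_force: 0.0
```

```bash
python3 look.py 3 | grep -E "knob|peg|brake|\[.*\[.*\["
python3 - <<'E'
import cv2
a=cv2.imread("pics/top3.png")[130:270,340:480];b=cv2.imread("pics/scene3.png")[100:240,290:430]
cv2.imwrite("pics/c3.png",cv2.resize(cv2.hconcat([a,b]),(800,400),interpolation=cv2.INTER_CUBIC))
E
```

```text
top peg 0.61 [356.2 204.6] [ 0.5585 -0.0047]
top brake_arm 0.9 [413.  167.2] [ 0.6661 -0.1612]
top brake_knob 0.79 [430.7 215.6] [ 0.5294 -0.1826]
scene peg 0.77 [332.5 186.5] [ 0.554  -0.0006]
scene peg 0.52 [310.3 236.5] [0.5035 0.2096]
scene brake_knob 0.51 [369.5 163.6] [ 0.5271 -0.1781]
9.1 [ 0.55575297 -0.01475591  0.15505922] [[-9.99999979e-01  2.05050650e-04  2.70666160e-05]
```

View pics/c3.png

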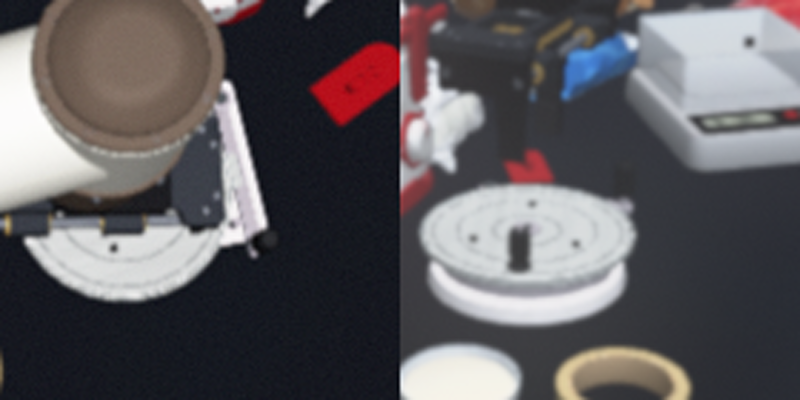

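The brake is in: the arm now lies alongside the plate, and the knob at about (431,215) projects to (0.529, -0.183), which is where I predicted the stop. Now I'll grip the peg.

Request:
{"op": "apply_moves", "data": {"moves": [[[0, 0.011, 0.03], 0], [[0, 0, 0.035], 0], [[0, 0, 0.025], 0], [[0, 0, 0.005], 0], [[0, 0, 0], 0]]}}

```text
time_s: 9.52
tcp_pos: [0.5547, -0.0039, 0.0585]
ee_rot: [[-1.0, -0.0, -0.004], [-0.0, 1.0, -0.001], [0.004, -0.001, -1.0]]
wrist_force: [-0.0, 0.0, 0.4]
gripper_width: 0.692
gripper_force: 0.0
```

Request:
{"op": "apply_moves", "data": {"hand": 0.01, "moves": [[[0, 0, 0], 0], [[0, 0, 0], 0], [[0, 0, 0], 0], [[0, 0, 0], 0], [[0, 0, 0], 0]]}}

```text
time_s: 9.93
tcp_pos: [0.5563, -0.0035, 0.0611]
ee_rot: [[-1.0, -0.0, 0.002], [-0.0, 1.0, 0.001], [-0.002, 0.001, -1.0]]
wrist_force: [0.0, 0.2, 0.2]
gripper_width: 0.394
gripper_force: 0.0
```

Request:
{"op": "apply_moves", "data": {"moves": [[[0, 0, 0], 0], [[0, 0, 0], 0], [[0, 0, 0], 0], [[0, 0, 0], 0], [[0, 0, 0], 0]]}}

```text
time_s: 10.35
tcp_pos: [0.5559, -0.0031, 0.0604]
ee_rot: [[-1.0, -0.0, 0.001], [-0.0, 1.0, 0.001], [-0.001, 0.001, -1.0]]
wrist_force: [-1.3, 3.7, 2.9]
gripper_width: 0.203
gripper_force: 30.0
```

```bash
cat > tab.py <<'E'
import sys,numpy as np
a0,a1,st=map(float,sys.argv[1:4]); n=int(sys.argv[4])
C=np.array([.580,-.070])
a=np.radians(np.arange(a0,a1+np.sign(st)*.01,st)); P=np.round(.0718*np.c_[-np.cos(a),np.sin(a)],4)
D=np.round(np.diff(P,axis=0),4)
for i in range(0,len(D),n): print(a0+st*(i+len(D[i:i+n])),",".join(f"[[{x:g},{y:g},0],0]" for x,y in D[i:i+n]))
E
python3 tab.py 110 470 5 3
```

```text
125.0 [[0.0057,-0.0024,0],0],[[0.0056,-0.0029,0],0],[[0.0053,-0.0034,0],0]
140.0 [[0.005,-0.0038,0],0],[[0.0046,-0.0042,0],0],[[0.0042,-0.0046,0],0]
155.0 [[0.0038,-0.005,0],0],[[0.0034,-0.0053,0],0],[[0.0029,-0.0056,0],0]
170.0 [[0.0024,-0.0057,0],0],[[0.0019,-0.006,0],0],[[0.0013,-0.0061,0],0]
185.0 [[0.0008,-0.0062,0],0],[[0.0003,-0.0063,0],0],[[-0.0003,-0.0063,0],0]
200.0 [[-0.0008,-0.0062,0],0],[[-0.0013,-0.0061,0],0],[[-0.0019,-0.006,0],0]
215.0 [[-0.0024,-0.0057,0],0],[[-0.0029,-0.0056,0],0],[[-0.0034,-0.0053,0],0]
230.0 [[-0.0038,-0.005,0],0],[[-0.0042,-0.0046,0],0],[[-0.0046,-0.0042,0],0]
245.0 [[-0.005,-0.0038,0],0],[[-0.0053,-0.0034,0],0],[[-0.0056,-0.0029,0],0]
260.0 [[-0.0057,-0.0024,0],0],[[-0.006,-0.0019,0],0],[[-0.0061,-0.0013,0],0]
275.0 [[-0.0062,-0.0008,0],0],[[-0.0063,-0.0003,0],0],[[-0.0063,0.0003,0],0]
290.0 [[-0.0062,0.0008,0],0],[[-0.0061,0.0013,0],0],[[-0.006,0.0019,0],0]
305.0 [[-0.0057,0.0024,0],0],[[-0.0056,0.0029,0],0],[[-0.0053,0.0034,0],0]
320.0 [[-0.005,0.0038,0],0],[[-0.0046,0.0042,0],0],[[-0.0042,0.0046,0],0]
335.0 [[-0.0038,0.005,0],0],[[-0.0034,0.0053,0],0],[[-0.0029,0.0056,0],0]
350.0 [[-0.0024,0.0057,0],0],[[-0.0019,0.006,0],0],[[-0.0013,0.0061,0],0]
365.0 [[-0.0008,0.0062,0],0],[[-0.0003,0.0063,0],0],[[0.0003,0.0063,0],0]
380.0 [[0.0008,0.0062,0],0],[[0.0013,0.0061,0],0],[[0.0019,0.006,0],0]
395.0 [[0.0024,0.0057,0],0],[[0.0029,0.0056,0],0],[[0.0034,0.0053,0],0]
410.0 [[0.0038,0.005,0],0],[[0.0042,0.0046,0],0],[[0.0046,0.0042,0],0]
425.0 [[0.005,0.0038,0],0],[[0.0053,0.0034,0],0],[[0.0056,0.0029,0],0]
440.0 [[0.0057,0.0024,0],0],[[0.006,0.0019,0],0],[[0.0061,0.0013,0],0]
455.0 [[0.0062,0.0008,0],0],[[0.0063,0.0003,0],0],[[0.0063,-0.0003,0],0]
470.0 [[0.0062,-0.0008,0],0],[[0.0061,-0.0013,0],0],[[0.006,-0.0019,0],0]
```

Request:
{"op": "apply_moves", "data": {"moves": [[[0.0057, -0.0024, 0], 0], [[0.0056, -0.0029, 0], 0], [[0.0053, -0.0034, 0], 0]]}}

```text
time_s: 10.6
tcp_pos: [0.5393, -0.0118, 0.0603]
ee_rot: [[-1.0, -0.001, 0.001], [-0.001, 1.0, 0.001], [-0.001, 0.001, -1.0]]
wrist_force: [-1.4, 4.2, 3.8]
gripper_width: 0.206
gripper_force: 30.0
```

Request:
{"op": "apply_moves", "data": {"moves": [[[0.005, -0.0038, 0], 0], [[0.0046, -0.0042, 0], 0], [[0.0042, -0.0046, 0], 0]]}}

```text
time_s: 10.85
tcp_pos: [0.5247, -0.0254, 0.0603]
ee_rot: [[-1.0, -0.0, -0.0], [-0.0, 1.0, -0.0], [0.0, -0.0, -1.0]]
wrist_force: [-1.5, 3.5, 5.1]
gripper_width: 0.209
gripper_force: 30.0
```

Request:
{"op": "apply_moves", "data": {"moves": [[[0.0038, -0.005, 0], 0], [[0.0034, -0.0053, 0], 0], [[0.0029, -0.0056, 0], 0]]}}

```text
time_s: 11.1
tcp_pos: [0.5147, -0.0418, 0.0603]
ee_rot: [[-1.0, -0.0, -0.0], [-0.0, 1.0, -0.001], [0.0, -0.001, -1.0]]
wrist_force: [-0.5, 1.5, 3.8]
gripper_width: 0.204
gripper_force: 30.0
```

Request:
{"op": "apply_moves", "data": {"moves": [[[0.0024, -0.0057, 0], 0], [[0.0019, -0.006, 0], 0], [[0.0013, -0.0061, 0], 0]]}}

```text
time_s: 11.35
tcp_pos: [0.5095, -0.0596, 0.0603]
ee_rot: [[-1.0, -0.0, 0.0], [-0.0, 1.0, -0.0], [-0.0, -0.0, -1.0]]
wrist_force: [-0.9, 1.7, 4.3]
gripper_width: 0.206
gripper_force: 30.0
```

Request:
{"op": "apply_moves", "data": {"moves": [[[0.0008, -0.0062, 0], 0], [[0.0003, -0.0063, 0], 0], [[-0.0003, -0.0063, 0], 0]]}}

```text
time_s: 11.6
tcp_pos: [0.5091, -0.0784, 0.0603]
ee_rot: [[-1.0, -0.0, 0.001], [-0.0, 1.0, -0.0], [-0.001, -0.0, -1.0]]
wrist_force: [-0.4, 0.8, 5.3]
gripper_width: 0.206
gripper_force: 30.0
```

Request:
{"op": "apply_moves", "data": {"moves": [[[-0.0008, -0.0062, 0], 0], [[-0.0013, -0.0061, 0], 0], [[-0.0019, -0.006, 0], 0]]}}

```text
time_s: 11.85
tcp_pos: [0.5135, -0.0965, 0.0603]
ee_rot: [[-1.0, -0.0, 0.001], [-0.0, 1.0, -0.0], [-0.001, -0.0, -1.0]]
wrist_force: [0.4, 1.9, 4.9]
gripper_width: 0.211
gripper_force: 30.0
```

Request:
{"op": "apply_moves", "data": {"moves": [[[-0.0024, -0.0057, 0], 0], [[-0.0029, -0.0056, 0], 0], [[-0.0034, -0.0053, 0], 0]]}}

```text
time_s: 12.1
tcp_pos: [0.5219, -0.1124, 0.0603]
ee_rot: [[-1.0, 0.0, 0.0], [0.0, 1.0, 0.001], [-0.0, 0.001, -1.0]]
wrist_force: [-1.3, 7.8, 7.9]
gripper_width: 0.208
gripper_force: 30.0
```

Request:
{"op": "apply_moves", "data": {"moves": [[[-0.0038, -0.005, 0], 0], [[-0.0042, -0.0046, 0], 0], [[-0.0046, -0.0042, 0], 0]]}}

```text
time_s: 12.35
tcp_pos: [0.5343, -0.1259, 0.0603]
ee_rot: [[-1.0, 0.0, -0.0], [0.0, 1.0, 0.001], [0.0, 0.001, -1.0]]
wrist_force: [-1.1, 4.8, 7.8]
gripper_width: 0.209
gripper_force: 30.0
```

Request:
{"op": "apply_moves", "data": {"moves": [[[-0.005, -0.0038, 0], 0], [[-0.0053, -0.0034, 0], 0], [[-0.0056, -0.0029, 0], 0]]}}

```text
time_s: 12.6
tcp_pos: [0.5511, -0.1364, 0.0603]
ee_rot: [[-1.0, -0.0, 0.002], [-0.0, 1.0, 0.0], [-0.002, 0.0, -1.0]]
wrist_force: [-0.0, 4.7, 6.0]
gripper_width: 0.209
gripper_force: 30.0
```

Request:
{"op": "apply_moves", "data": {"moves": [[[-0.0057, -0.0024, 0], 0], [[-0.006, -0.0019, 0], 0], [[-0.0061, -0.0013, 0], 0]]}}

```text
time_s: 12.85
tcp_pos: [0.5687, -0.1417, 0.0603]
ee_rot: [[-1.0, -0.0, 0.001], [-0.0, 1.0, 0.001], [-0.001, 0.001, -1.0]]
wrist_force: [0.1, 5.6, 6.5]
gripper_width: 0.208
gripper_force: 30.0
```

```bash
python3 tab.py 260 190 -5 1; python3 look.py 4 | grep -E "knob|peg|\[.*\[.*\["
```

```text
255.0 [[0.0061,0.0013,0],0]
250.0 [[0.006,0.0019,0],0]
245.0 [[0.0057,0.0024,0],0]
240.0 [[0.0056,0.0029,0],0]
235.0 [[0.0053,0.0034,0],0]
230.0 [[0.005,0.0038,0],0]
225.0 [[0.0046,0.0042,0],0]
220.0 [[0.0042,0.0046,0],0]
215.0 [[0.0038,0.005,0],0]
210.0 [[0.0034,0.0053,0],0]
205.0 [[0.0029,0.0056,0],0]
200.0 [[0.0024,0.0057,0],0]
195.0 [[0.0019,0.006,0],0]
190.0 [[0.0013,0.0061,0],0]
top peg 0.77 [411.1 201. ] [ 0.5646 -0.1361]
top brake_knob 0.64 [432.4 214.2] [ 0.5326 -0.1868]
top brake_knob 0.17 [319.2 260.5] [0.4277 0.0862]
scene peg 0.64 [352.  162.9] [ 0.5651 -0.1475]
scene brake_knob 0.5 [369.1 159.8] [ 0.537  -0.2017]
scene brake_knob 0.2 [332.1 197.2] [0.5378 0.0362]
13.75 [ 0.5681915  -0.14161174  0.06030932] [[-9.99999231e-01 -3.76615784e-04  1.18130590e-03]
```

Request:
{"op": "apply_moves", "data": {"moves": [[[0.0061, 0.0023, 0], 0], [[0.006, 0.0019, 0], 0], [[0.0057, 0.0024, 0], 0], [[0.0056, 0.0029, 0], 0]]}}

```text
time_s: 14.08
tcp_pos: [0.5441, -0.1327, 0.0603]
ee_rot: [[-1.0, 0.0, 0.001], [0.0, 1.0, -0.001], [-0.001, -0.001, -1.0]]
wrist_force: [2.3, 1.7, 4.8]
gripper_width: 0.209
gripper_force: 30.0
```

Request:
{"op": "apply_moves", "data": {"moves": [[[0.0053, 0.0034, 0], 0]]}}

```text
time_s: 14.17
tcp_pos: [0.5389, -0.1292, 0.0603]
ee_rot: [[-1.0, -0.0, 0.001], [-0.0, 1.0, -0.001], [-0.001, -0.001, -1.0]]
wrist_force: [3.0, -1.2, 3.4]
gripper_width: 0.211
gripper_force: 30.0
```

Request:
{"op": "apply_moves", "data": {"moves": [[[0.005, 0.0038, 0], 0]]}}

```text
time_s: 14.25
tcp_pos: [0.5344, -0.1257, 0.0603]
ee_rot: [[-1.0, -0.0, 0.002], [-0.0, 1.0, -0.001], [-0.002, -0.001, -1.0]]
wrist_force: [5.0, -3.8, 2.4]
gripper_width: 0.205
gripper_force: 30.0
```

Request:
{"op": "apply_moves", "data": {"moves": [[[0.0046, 0.0042, 0], 0]]}}

```text
time_s: 14.33
tcp_pos: [0.53, -0.1217, 0.0603]
ee_rot: [[-1.0, -0.001, 0.002], [-0.001, 1.0, -0.001], [-0.002, -0.001, -1.0]]
wrist_force: [4.6, -4.8, 1.8]
gripper_width: 0.202
gripper_force: 30.0
```

Request:
{"op": "apply_moves", "data": {"moves": [[[0.0042, 0.0046, 0], 0]]}}

```text
time_s: 14.42
tcp_pos: [0.5258, -0.1172, 0.0603]
ee_rot: [[-1.0, -0.001, 0.002], [-0.001, 1.0, -0.002], [-0.002, -0.002, -1.0]]
wrist_force: [4.4, -4.1, 2.0]
gripper_width: 0.208
gripper_force: 30.0
```

Request:
{"op": "apply_moves", "data": {"moves": [[[0.0038, 0.005, 0], 0]]}}

```text
time_s: 14.5
tcp_pos: [0.5218, -0.1121, 0.0603]
ee_rot: [[-1.0, -0.0, 0.001], [-0.0, 1.0, -0.001], [-0.001, -0.001, -1.0]]
wrist_force: [3.4, -3.3, 4.2]
gripper_width: 0.208
gripper_force: 30.0
```

Request:
{"op": "apply_moves", "data": {"moves": [[[0.0034, 0.0053, 0], 0]]}}

```text
time_s: 14.58
tcp_pos: [0.5182, -0.1064, 0.0603]
ee_rot: [[-1.0, -0.0, 0.001], [-0.0, 1.0, -0.001], [-0.001, -0.001, -1.0]]
wrist_force: [3.6, -0.7, 4.7]
gripper_width: 0.207
gripper_force: 30.0
```

Request:
{"op": "apply_moves", "data": {"moves": [[[0.0029, 0.0056, 0], 0]]}}

```text
time_s: 14.67
tcp_pos: [0.515, -0.1004, 0.0603]
ee_rot: [[-1.0, 0.0, 0.0], [0.0, 1.0, -0.0], [-0.0, -0.0, -1.0]]
wrist_force: [3.3, 0.1, 4.5]
gripper_width: 0.208
gripper_force: 30.0
```

Request:
{"op": "apply_moves", "data": {"moves": [[[0.0024, 0.0057, 0], 0]]}}

```text
time_s: 14.75
tcp_pos: [0.5126, -0.0944, 0.0603]
ee_rot: [[-1.0, -0.0, 0.0], [-0.0, 1.0, -0.0], [-0.0, -0.0, -1.0]]
wrist_force: [3.5, -0.2, 4.9]
gripper_width: 0.208
gripper_force: 30.0
```

Request:
{"op": "apply_moves", "data": {"moves": [[[0.0019, 0.006, 0], 0]]}}

```text
time_s: 14.83
tcp_pos: [0.5108, -0.0883, 0.0603]
ee_rot: [[-1.0, -0.0, 0.0], [-0.0, 1.0, -0.0], [-0.0, -0.0, -1.0]]
wrist_force: [3.0, -0.9, 5.1]
gripper_width: 0.21
gripper_force: 30.0
```

Request:
{"op": "apply_moves", "data": {"moves": [[[0.0013, 0.0061, 0], 0]]}}

```text
time_s: 14.92
tcp_pos: [0.5095, -0.0823, 0.0603]
ee_rot: [[-1.0, -0.0, 0.0], [-0.0, 1.0, -0.0], [-0.0, -0.0, -1.0]]
wrist_force: [2.9, -1.1, 4.1]
gripper_width: 0.207
gripper_force: 30.0
```

```bash
python3 tab.py 205 245 2 2
```

```text
209.0 [[-0.0011,-0.0023,0],0],[[-0.0012,-0.0022,0],0]
213.0 [[-0.0013,-0.0022,0],0],[[-0.0013,-0.0021,0],0]
217.0 [[-0.0014,-0.0021,0],0],[[-0.0015,-0.002,0],0]
221.0 [[-0.0015,-0.002,0],0],[[-0.0016,-0.0019,0],0]
225.0 [[-0.0017,-0.0019,0],0],[[-0.0017,-0.0018,0],0]
229.0 [[-0.0018,-0.0017,0],0],[[-0.0019,-0.0017,0],0]
233.0 [[-0.0019,-0.0016,0],0],[[-0.002,-0.0015,0],0]
237.0 [[-0.002,-0.0015,0],0],[[-0.0021,-0.0014,0],0]
241.0 [[-0.0021,-0.0013,0],0],[[-0.0022,-0.0013,0],0]
245.0 [[-0.0022,-0.0012,0],0],[[-0.0023,-0.0011,0],0]
```

Request:
{"op": "apply_moves", "data": {"moves": [[[-0.0013, -0.0061, 0], 0], [[-0.0019, -0.006, 0], 0], [[-0.0024, -0.0057, 0], 0]]}}

```text
time_s: 15.17
tcp_pos: [0.5148, -0.0998, 0.0603]
ee_rot: [[-1.0, -0.001, -0.001], [-0.001, 1.0, 0.0], [0.001, 0.0, -1.0]]
wrist_force: [1.6, 2.4, 6.8]
gripper_width: 0.202
gripper_force: 30.0
```

Request:
{"op": "apply_moves", "data": {"moves": [[[-0.0011, -0.0023, 0], 0], [[-0.0012, -0.0022, 0], 0]]}}

```text
time_s: 15.33
tcp_pos: [0.517, -0.1045, 0.0603]
ee_rot: [[-1.0, -0.0, -0.001], [-0.0, 1.0, 0.0], [0.001, 0.0, -1.0]]
wrist_force: [0.6, 2.7, 7.8]
gripper_width: 0.207
gripper_force: 30.0
```

Request:
{"op": "apply_moves", "data": {"moves": [[[-0.0013, -0.0022, 0], 0], [[-0.0013, -0.0021, 0], 0]]}}

```text
time_s: 15.5
tcp_pos: [0.5192, -0.1083, 0.0602]
ee_rot: [[-1.0, 0.0, -0.002], [0.0, 1.0, 0.001], [0.002, 0.001, -1.0]]
wrist_force: [0.1, 6.3, 9.7]
gripper_width: 0.205
gripper_force: 30.0
```

Request:
{"op": "apply_moves", "data": {"moves": [[[-0.0014, -0.0021, 0], 0], [[-0.0015, -0.002, 0], 0]]}}

```text
time_s: 15.67
tcp_pos: [0.5216, -0.112, 0.0602]
ee_rot: [[-1.0, 0.0, -0.003], [0.0, 1.0, 0.001], [0.003, 0.001, -1.0]]
wrist_force: [-1.4, 6.2, 9.9]
gripper_width: 0.206
gripper_force: 30.0
```

Request:
{"op": "apply_moves", "data": {"moves": [[[-0.0015, -0.002, 0], 0], [[-0.0016, -0.0019, 0], 0]]}}

```text
time_s: 15.83
tcp_pos: [0.5244, -0.1157, 0.0602]
ee_rot: [[-1.0, 0.0, -0.003], [0.0, 1.0, 0.002], [0.003, 0.002, -1.0]]
wrist_force: [-2.7, 6.0, 11.0]
gripper_width: 0.209
gripper_force: 30.0
```

Request:
{"op": "apply_moves", "data": {"moves": [[[-0.0017, -0.0019, 0], 0], [[-0.0017, -0.0018, 0], 0]]}}

```text
time_s: 16.0
tcp_pos: [0.5275, -0.1193, 0.0602]
ee_rot: [[-1.0, 0.0, -0.004], [-0.0, 1.0, 0.002], [0.004, 0.002, -1.0]]
wrist_force: [-3.3, 7.4, 10.8]
gripper_width: 0.21
gripper_force: 30.0
```

Request:
{"op": "apply_moves", "data": {"moves": [[[-0.0018, -0.0017, 0], 0], [[-0.0019, -0.0017, 0], 0]]}}

```text
time_s: 16.17
tcp_pos: [0.5311, -0.1229, 0.0602]
ee_rot: [[-1.0, -0.0, -0.004], [-0.0, 1.0, 0.001], [0.004, 0.001, -1.0]]
wrist_force: [-2.8, 5.8, 10.8]
gripper_width: 0.208
gripper_force: 30.0
```

Request:
{"op": "apply_moves", "data": {"moves": [[[-0.0019, -0.0016, 0], 0], [[-0.002, -0.0015, 0], 0]]}}

```text
time_s: 16.33
tcp_pos: [0.5351, -0.1264, 0.0603]
ee_rot: [[-1.0, -0.0, -0.004], [-0.0, 1.0, 0.001], [0.004, 0.001, -1.0]]
wrist_force: [-2.1, 2.9, 10.1]
gripper_width: 0.208
gripper_force: 30.0
```

Request:
{"op": "apply_moves", "data": {"moves": [[[-0.002, -0.0015, 0], 0], [[-0.0021, -0.0014, 0], 0]]}}

```text
time_s: 16.5
tcp_pos: [0.5395, -0.1297, 0.0603]
ee_rot: [[-1.0, -0.0, -0.004], [-0.0, 1.0, 0.0], [0.004, 0.0, -1.0]]
wrist_force: [-1.3, 0.8, 8.5]
gripper_width: 0.209
gripper_force: 30.0
```

Request:
{"op": "apply_moves", "data": {"moves": [[[-0.0021, -0.0013, 0], 0], [[-0.0022, -0.0013, 0], 0]]}}

```text
time_s: 16.67
tcp_pos: [0.5439, -0.1325, 0.0603]
ee_rot: [[-1.0, -0.0, -0.003], [-0.0, 1.0, 0.0], [0.003, 0.0, -1.0]]
wrist_force: [-0.9, 0.8, 8.7]
gripper_width: 0.211
gripper_force: 30.0
```

Request:
{"op": "apply_moves", "data": {"moves": [[[-0.0022, -0.0012, 0], 0], [[-0.0023, -0.0011, 0], 0]]}}

```text
time_s: 16.83
tcp_pos: [0.5484, -0.1349, 0.0603]
ee_rot: [[-1.0, -0.0, -0.004], [-0.0, 1.0, 0.0], [0.004, 0.0, -1.0]]
wrist_force: [-1.2, 0.3, 8.6]
gripper_width: 0.21
gripper_force: 30.0
```

Request:
{"op": "apply_moves", "data": {"moves": [[[0.0056, 0.0029, 0], 0], [[0.0053, 0.0034, 0], 0], [[0.005, 0.0038, 0], 0], [[0.0046, 0.0042, 0], 0]]}}

```text
time_s: 17.17
tcp_pos: [0.5298, -0.1214, 0.0603]
ee_rot: [[-1.0, -0.001, 0.001], [-0.001, 1.0, -0.001], [-0.001, -0.001, -1.0]]
wrist_force: [4.4, -5.9, 2.9]
gripper_width: 0.207
gripper_force: 30.0
```

Request:
{"op": "apply_moves", "data": {"moves": [[[0, 0, 0], 0]]}}

```text
time_s: 17.25
tcp_pos: [0.5283, -0.1201, 0.0603]
ee_rot: [[-1.0, -0.0, -0.001], [-0.0, 1.0, 0.0], [0.001, 0.0, -1.0]]
wrist_force: [0.5, 3.4, 8.0]
gripper_width: 0.207
gripper_force: 30.0
```

Request:
{"op": "apply_moves", "data": {"moves": [[[0.0009, 0.0009, 0], 0], [[0, 0, 0], 0]]}}

```text
time_s: 17.42
tcp_pos: [0.5281, -0.1198, 0.0603]
ee_rot: [[-1.0, -0.001, -0.001], [-0.001, 1.0, -0.0], [0.001, -0.0, -1.0]]
wrist_force: [2.2, -1.1, 5.9]
gripper_width: 0.208
gripper_force: 30.0
```

Request:
{"op": "apply_moves", "data": {"hand": 0.05, "moves": [[[0, 0, 0], 0], [[0, 0, 0], 0], [[0, 0, 0], 0], [[0, 0, 0], 0], [[0, 0, 0], 0]]}}

```text
time_s: 17.83
tcp_pos: [0.5275, -0.1199, 0.0592]
ee_rot: [[-1.0, 0.0, -0.003], [0.0, 1.0, 0.0], [0.003, 0.0, -1.0]]
wrist_force: [0.4, -1.0, 0.1]
gripper_width: 0.502
gripper_force: 0.0
```

Request:
{"op": "apply_moves", "data": {"moves": [[[0, 0, -0.02], 0], [[0, 0, -0.035], 0], [[0, 0, -0.035], 0], [[0, 0, -0.035], 0], [[0, 0, -0.02], 0]]}}

```text
time_s: 18.25
tcp_pos: [0.5297, -0.1202, 0.209]
ee_rot: [[-1.0, -0.001, 0.005], [-0.001, 1.0, -0.001], [-0.005, -0.001, -1.0]]
wrist_force: [0.2, -0.3, -0.2]
gripper_width: 0.576
gripper_force: 0.0
```

Request:
{"op": "apply_moves", "data": {"moves": [[[0.005, -0.04, 0], 0], [[0.005, -0.04, 0], 0], [[0.005, -0.04, 0], 0], [[0.005, -0.04, 0], 0], [[0.005, -0.04, 0], 0]]}}

```text
time_s: 18.67
tcp_pos: [0.5028, -0.3214, 0.2047]
ee_rot: [[-1.0, -0.0, -0.001], [-0.0, 1.0, 0.001], [0.001, 0.001, -1.0]]
wrist_force: [1.7, -0.0, 1.4]
gripper_width: 0.576
gripper_force: 0.0
```

```bash
python3 look.py 5 | grep -E "knob|peg|arm|dish|cup|tape|\[.*\[.*\["
python3 - <<'E'
import cv2
a=cv2.imread("pics/top5.png")[130:270,290:480];b=cv2.imread("pics/scene5.png")[110:250,250:440]
cv2.imwrite("pics/c5.png",cv2.resize(cv2.hconcat([a,b]),(800,295),interpolation=cv2.INTER_CUBIC))
E
```

```text
top peg 0.82 [406.8 217.6] [ 0.5248 -0.1238]
top brake_knob 0.93 [432.3 214.7] [ 0.5315 -0.1866]
top dish 0.71 [432.5 211. ] [ 0.5491 -0.2047]
top dish 0.67 [309.  209.3] [0.56  0.113]
top red_cup 0.72 [318.2 160.3] [0.6905 0.0874]
scene peg 0.95 [364.1 170.2] [ 0.5197 -0.1184]
scene brake_knob 0.48 [371.7 161.4] [ 0.5268 -0.1945]
scene dish 0.92 [310.3 234.1] [0.5573 0.1091]
scene red_cup 0.8 [267.8 212. ] [0.6961 0.068 ]
scene tape 0.69 [366.8 241.4] [0.4335 0.0807]
19.5667 [ 0.50372775 -0.31991811  0.20510535] [[-9.99999969e-01 -2.33359529e-04  8.79974942e-05]
```

View pics/c5.png

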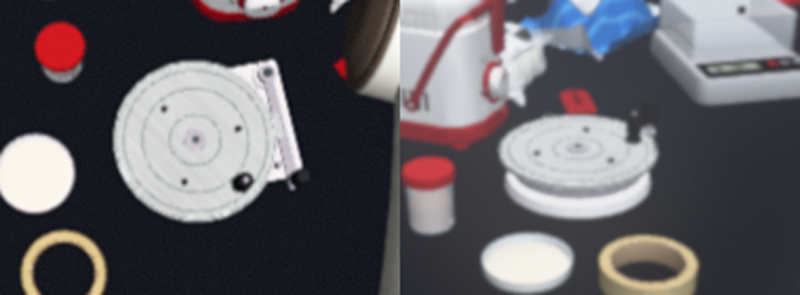

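The picture shows the peg standing by the knob (crop 242,182), the brake arm alongside the plate, and the bystanders where they were. The knob now reads about 4 mm further out than before. That is probably noise, but I'll press it against the stop again to be sure.

Request:
{"op": "apply_moves", "data": {"hand": 0, "moves": [[[-0.015, 0.03, 0], 0], [[-0.015, 0.03, 0], 0], [[0, 0.02, 0], 0], [[0, 0, 0], 0], [[0, 0, 0], 0]]}}

```text
time_s: 19.98
tcp_pos: [0.5339, -0.2393, 0.2052]
ee_rot: [[-1.0, -0.002, 0.0], [-0.002, 1.0, -0.0], [-0.0, -0.0, -1.0]]
wrist_force: [-0.1, 1.4, -0.3]
gripper_width: 0.287
gripper_force: 0.0
```

Request:
{"op": "apply_moves", "data": {"moves": [[[0, 0, 0.03], 0], [[0, 0, 0.035], 0], [[0, 0, 0.035], 0], [[0, 0, 0.03], 0], [[0, 0, 0.02], 0]]}}

```text
time_s: 20.4
tcp_pos: [0.5316, -0.2408, 0.0519]
ee_rot: [[-1.0, 0.002, -0.004], [0.002, 1.0, 0.001], [0.004, 0.001, -1.0]]
wrist_force: [-0.9, -0.5, 0.0]
gripper_width: 0.014
gripper_force: 0.0
```

Request:
{"op": "apply_moves", "data": {"moves": [[[0, 0, 0], 0], [[0, 0, 0], 0]]}}

```text
time_s: 20.57
tcp_pos: [0.5331, -0.241, 0.0544]
ee_rot: [[-1.0, 0.001, -0.002], [0.001, 1.0, -0.0], [0.002, -0.0, -1.0]]
wrist_force: [0.0, -0.6, 0.7]
gripper_width: 0.006
gripper_force: 0.0
```

Request:
{"op": "apply_moves", "data": {"moves": [[[0, 0.01, 0], 0], [[0, 0.01, 0], 0], [[0, 0.008, 0], 0], [[0, 0.004, 0], 0], [[0, 0, 0], 0]]}}

```text
time_s: 20.98
tcp_pos: [0.5342, -0.2067, 0.0562]
ee_rot: [[-1.0, -0.002, 0.002], [-0.002, 1.0, -0.0], [-0.002, -0.0, -1.0]]
wrist_force: [-0.4, -0.2, -0.2]
gripper_width: 0.007
gripper_force: 0.0
```

Request:
{"op": "apply_moves", "data": {"moves": [[[0, 0.002, 0], 0], [[0, 0.002, 0], 0]]}}

```text
time_s: 21.15
tcp_pos: [0.534, -0.2046, 0.0556]
ee_rot: [[-1.0, -0.001, 0.001], [-0.001, 1.0, -0.002], [-0.001, -0.002, -1.0]]
wrist_force: [0.3, -10.4, -0.8]
gripper_width: 0.008
gripper_force: 5.4
```

Request:
{"op": "apply_moves", "data": {"moves": [[[0, 0.002, 0], 0], [[0, 0.002, 0], 0]]}}

```text
time_s: 21.32
tcp_pos: [0.5341, -0.2043, 0.0558]
ee_rot: [[-1.0, -0.002, 0.001], [-0.002, 1.0, -0.006], [-0.001, -0.006, -1.0]]
wrist_force: [-0.4, -26.2, -3.9]
gripper_width: 0.007
gripper_force: 13.3
```

The contact came at y = -0.2046, the same as before, so the arm had stayed at its stop. I'll back off and hand in.

Request:
{"op": "apply_moves", "data": {"moves": [[[0, -0.01, 0], 0], [[0, -0.02, 0], 0], [[0, -0.01, -0.03], 0], [[0, 0, -0.04], 0], [[0, 0, -0.03], 0]]}}

```text
time_s: 21.73
tcp_pos: [0.5338, -0.2412, 0.157]
ee_rot: [[-1.0, 0.001, 0.0], [0.001, 1.0, -0.001], [-0.0, -0.001, -1.0]]
wrist_force: [1.8, -0.6, 1.0]
gripper_width: 0.007
gripper_force: 0.0
```

Request:
{"op": "apply_moves", "data": {"moves": [[[0, 0, 0], 0], [[0, 0, 0], 0], [[0, 0, 0], 0]]}}

```text
time_s: 21.98
tcp_pos: [0.533, -0.2398, 0.1545]
ee_rot: [[-1.0, 0.001, -0.001], [0.001, 1.0, 0.001], [0.001, 0.001, -1.0]]
wrist_force: [-0.8, -0.5, -0.2]
gripper_width: 0.007
gripper_force: 0.0
```

```bash
python3 look.py 6 | grep -E "peg|dish|tape|cup"; python3 -c "
from station import r
print(r.finish_job())"
```

```text
top peg 0.81 [405.5 214.4] [ 0.5325 -0.1211]
top dish 0.55 [305.  210.3] [0.5575 0.1234]
top dish 0.51 [318.2 156.8] [0.7002 0.0872]
top red_cup 0.79 [318.8 155.5] [0.7038 0.0856]
top tape 0.98 [318.7 263.5] [0.421  0.0898]
scene peg 0.82 [361.4 169.8] [ 0.5268 -0.1177]
scene dish 0.58 [309.7 236.5] [0.554  0.1183]
scene red_cup 0.98 [263.6 214.9] [0.6976 0.0842]
scene tape 0.91 [366.8 243. ] [0.4313 0.0864]
the job is handed in; nothing more can be done
None
```

I handed the job in at about 23 s, no verdict returned: the brake arm is in against its stop, the plate stands at the tightest drag I felt (about 7 N against 2 N elsewhere on the half-turn I swept), the robot is clear, and the dish, cup and tape show no movement beyond camera noise.

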